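# Start the screw of a bench press

### The job

The screw of the small bench press stands loose in the mouth of its threaded boss, not yet engaged. So as not to cross the threads, turn its T-bar backward (counter-clockwise seen from above) until the screw drops by one thread, then without backing up much further turn it forward (clockwise) one full turn so that it is started. Finish while holding: grip the bar and keep holding it still, without letting go, and leave the other things on the bench where they are.

Things in the scene. Friction and masses are not known exactly. Their poses are not given: they have to be found in the camera images.
- press: Steel bench press, fixed to the bench and upright: base plate 120 x 170 x 14 mm, two round columns 18 mm thick, 120 mm apart, nut plate 56 x 158 mm with its top 91 mm above the bench, and on it the brass threaded boss. Origin at the centre of its underside on the bench, z up, y along the nut plate
- boss_mouth (a point): Centre of the top face of the brass threaded boss (48 mm across, 28 mm high), 119 mm above the bench, on the screw's vertical axis. Axes as those of the press
- bar_mid (a point): Middle of the T-bar, on the screw's axis, inside the screw's round head (34 mm across, 13 mm up and down from here). The bar is a straight level steel rod 10 mm thick, 160 mm long, through the head to both sides, with a ball 18 mm across on each end; nothing stands beside or above it. x along the bar, z up. Turning it takes about 0.1 N m; it stays where it is left
- bar_end (a point): Centre of the ball at one end of the T-bar, 80 mm from the screw's axis, level with bar_mid. The other end mirrors it. The screw cannot tilt. It weighs about 0.6 kg and sinks by its weight, so it drops only if the bar is not clamped or carried meanwhile: e.g. push the bar's side round with shut fingertips, or with fingers loosely astride it
- screw_turn (a joint): Angle of the screw, rad, growing clockwise seen from above (forward, screwing in), not wrapped. At the start 1.2 to 2.4; turning backward the drop comes somewhere between 0.6 and -0.75, hidden. Do not go below -2.2. At 0 the bar lies along the press's x axis, bar_end on its +x side
- screw_depth (a joint): How far the screw has sunk, m. At the start 0.001 to 0.0045; turning backward lifts it slightly towards 0, then it drops by one thread to about 0.008. Pitch 8 mm: each full turn forward then sinks it 8 mm more, so one turn after the drop it reads about 0.016. At 0 bar_mid is 165 mm above the bench
- tin: Bystander: open round aluminium tin, 72 mm across, 45 mm high; origin at the centre of its underside, z up
- bench_block: Bystander: steel block 65 x 65 x 22 mm; origin at the centre of its underside, z up
- flux_jar: Bystander: closed glass jar with cap, 48 mm across, 70 mm high; origin at the centre of its underside, z up

How it is judged (in metres and radians):
On the way, in this order (a step that is already met when the one before it is completed fails the run):
1. the screw has been turned backward until it dropped by one thread (value of joint screw_turn below 0.9 rad and value of joint screw_depth above 0.0055 m), for 0.1 s.
2. the screw has been turned forward one turn (three quarters to one and a quarter) from the drop (value of joint screw_turn above 3.9 rad and value of joint screw_depth between 0.014 and 0.018 m), for 0.1 s.
At the end, for the whole second after the job is handed in: The screw is one turn forward of the drop (three quarters to one and a quarter turn: screw_depth between 14 and 18 mm), at rest (under 0.15 rad/s), and the fingers hold the T-bar with more than 10 N (all of step 2 and contact force between the fingers and screw_turn above 10 N and velocity of joint screw_turn between -0.15 and 0.15 rad/s); the arm keeps its last pose, push and grip.
It fails at once if the screw was backed up far past the drop (value of joint screw_turn below -2.2 rad).
It fails at once if the screw was driven in far beyond one turn (value of joint screw_depth above 0.022 m).
It fails at once if a bystander was disturbed (distance of any of tin, bench_block, flux_jar from where it was at the start of the episode above 0.03 m).
It also fails if it takes over 58 s, if anything falls off the work surface, if the arm or the gripper's body presses on something with over 40 N, if the wrist force passes 120 N, or if a joint passes its speed limit or range.

### The arm

A 7-joint arm with a two-finger parallel gripper is mounted at the origin on the work surface. World frame = base frame: x ahead of the robot, y to its left, z up, the work surface at z = 0. Lengths are in mm, angles in rad, forces in N, time in s.
With the tool pointing down it reaches from about 400 to 875 mm from the base axis. Payload 4.4 kg.
Tool frame: the origin (TCP) lies midway between the tips of the shut fingers; the grasp point (between the pads) lies 19 mm behind it (ctrl.pinch_z is the distance from the TCP to the grasp point, in mm); z points along the fingers, y is the line along which they close (so a half turn about z gives the same grasp; the last joint's range is limited). The gripper opens to 85 mm and grips with 20 to 120 N. Pads are 22 mm wide; open, the fingers measure 114 mm over their backs; the gripper's body (76 mm by 85 mm) begins 54 mm behind the grasp point. The pads swing forward as they close: fully open they stand 13 mm farther back than shut.
Start: joints at [1.277, 0.628, 0.038, 1.517, -0.027, 0.996, -0.02], TCP at [146.82, -633.215, 231.313] pointing down, gripper open.
Joint ranges: [-3.06, 3.06], [-0.37, 2.12], [-1.25, 1.32], [0.18, 2.47], [-1.1, 4.24], [0.23, 1.98], [-2.94, 2.94]. Speed limits (rad/s): [2.57, 2.57, 3.14, 3.14, 3.14, 3.14, 3.14].

### API

Orientations are given as [roll, pitch, yaw] about the fixed x, y, z axes, in that order (R = Rz(yaw) Ry(pitch) Rx(roll)).
In Python, from cell import read_state, cams, order, ctrl gives the robot as it stands.
- The arm moves only by the tool move_arm, never from a script. Its argument "targets" is text: rows parted by semicolons, each of 7 numbers parted by spaces: the gripper's target within -1 to 1 (fully open at 1, half-way at 0, shut at -1), then the shift along the tool's x, y, z in cm, then the turn, a rotation vector about the tool's x, y, z in degrees. A call has 1 to 5 rows; each row shifts and turns the commanded pose from where the row before left it, along the tool's axes as they then stand; what a row does not reach is not made up. A row lasts 1/12 s, in which the tool goes at most 41.7 mm and 7.16 degrees, less where a joint would pass 70% of its speed; a pose out of reach is approached as far as the arm can. A call with a gripper value outside its range is refused whole. The fingers move at their own pace and stop on an object; the grip force is fixed at half the most. Time passes only in rows, so rows that do not move let the fingers close. It gives the time, the measured TCP pose, the force, the opening and the grip force at its end, in the units of the state.
- read_state(): the state, without advancing time (a new reading comes with each control period).
- cams.get_image(name): name is "scene" or "top" or "wrist"; returns a dict with "color" (400x640x3 uint8, red, green, blue), "fovy" (degrees; the focal length in pixels is half the picture's height over the tangent of half this angle, whatever the lens; pixels are square), "cx", "cy" (the principal point, pixels), "k1" (the pictures are not rectified: a ray, as slopes to the right and down, at radius r is drawn at 1 + k1 r^2 times it, then the intrinsics apply), "rvec" (rotation vector, rad) and "tvec" (3), from world to camera coordinates, as OpenCV has them. Camera axes: x right, y down, z forward; pixel columns grow to the right and rows downward; lengths in mm; the calibration is good to about 2 mm. A picture is of the moment at which its call begins. There is no depth.
- order.finish_job(): hands the job in; it is judged then, once.
The state is a dict: "clock": time; "qpos": joint angles; "qd": joint speeds; "tau": joint torques, N m; "eef_pos": TCP position; "tool_rot": TCP orientation; "force": force on the tool from outside, world axes, zero at the start; "torque": the same for the moment, N m; "width": finger opening in mm; "gripper_force": force on a finger pad.
Only numpy, scipy, OpenCV 4.12 (cv2) and the standard library are available. Lean on these libraries where they do the work, as an engineer would, in place of code of your own. Each camera call takes 0.05 s, during which the arm holds its last target. There are 200 camera calls.

## Working session

There is one attempt and no reset: what is moved stays moved. The work goes in short steps, Python scripts to look and compute and a tool call to move; the robot and the scene stay as the last step left them, time stands still between calls to the robot, and variables do not carry over. Pictures are saved under pics/ and viewed, at most 10 in all, crops included, and the job is handed in when it is done.

Besides the shell and the picture viewer there is one more tool, called after "Request:" by a JSON object that holds its "op" and its "data", one argument or row to a line. move_arm: Moves the arm, as the interface text tells. Its arguments: {"type":"object","properties":{"targets":{"type":"string"}},"required":["targets"]}

```bash
mkdir -p pics; python3 - <<'E'
from cell import read_state, cams, ctrl
import cv2
s=read_state(); print(s); print(ctrl.pinch_z)
for n in("scene","top"):
    c=cams.get_image(n); cv2.imwrite(f"pics/{n}0.png",c["color"][...,::-1]); print(n,{k:v for k,v in c.items() if k!="color"})
E
```

```text
{'clock': 0.0, 'qpos': array([ 1.27719749,  0.62936674,  0.03840522,  1.51841027, -0.02697062,
        0.99630894, -0.01999594]), 'qd': array([-0.00060511,  0.000318  ,  0.00098352, -0.00230121,  0.0002403 ,
       -0.00117853,  0.00071821]), 'tau': array([ 1.78498358e-04, -5.63389099e+01,  1.22605585e+00, -1.93441057e+01,
        1.09418220e-02,  1.05600359e-02,  8.63853586e-06]), 'eef_pos': array([ 146.68344241, -632.56044041,  230.36157012]), 'tool_rot': array([-3.13961669e+00,  3.12284004e-05,  2.27847672e-01]), 'force': array([-0.38512223,  0.45629104, -1.50373865]), 'torque': array([ 0.00958891, -0.02026957, -0.01546996]), 'gripper_force': 0.0, 'width': 85.170979419909}
18.700000000000003
scene {'fovy': 45.472164983953114, 'cx': 318.67118530536203, 'cy': 200.54048428964703, 'k1': -0.04653826032367093, 'rvec': array([ 1.82993296,  1.25502012, -0.68533465]), 'tvec': array([-274.77583982, -146.57209369, 1608.8433413 ])}
top {'fovy': 42.447173003867405, 'cx': 326.75311144286184, 'cy': 198.95694315336914, 'k1': -0.16424681214811238, 'rvec': array([ 2.15171583, -2.18132541,  0.05242132]), 'tvec': array([  84.82108343,  556.56774313, 1241.86480965])}
```

View pics/top0.png

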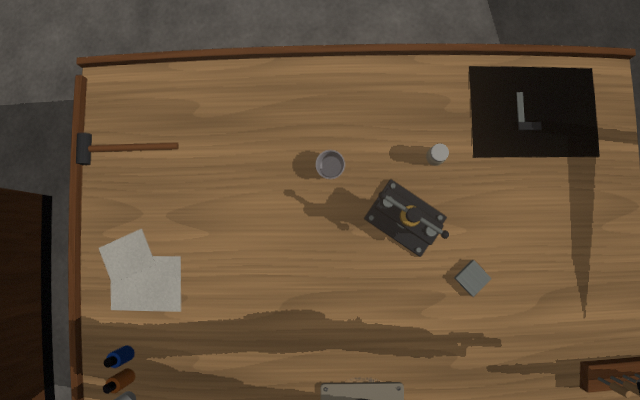

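View pics/scene0.png

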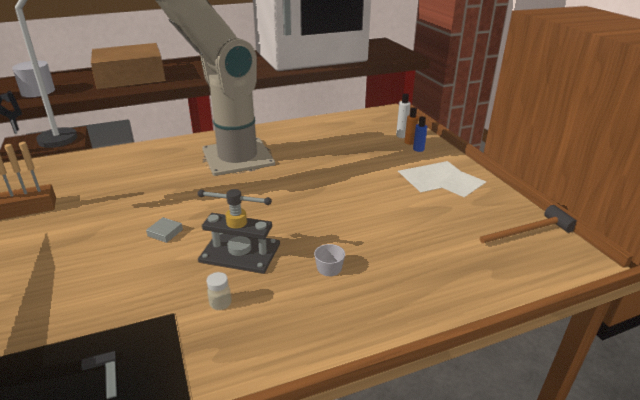

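The top view shows the press head at about (413,215), and the bar running from ball (387,197) to (446,235). The tin is at (330,164), the jar at (439,154) and the block at (472,278). Next I'll zoom in for precise pixels.

```bash
cat > h.py <<'E'
import numpy as np, cv2
from cell import read_state, cams
def K(c):
    f=c["color"].shape[0]/2/np.tan(np.radians(c["fovy"]/2)); return np.array([[f,0,c["cx"]],[0,f,c["cy"]],[0,0,1.]]), np.array([c["k1"],0,0,0,0.])
def unproj(c,px,z):
    k,d=K(c); px=np.array(px,float).reshape(-1,1,2)
    n=cv2.undistortPoints(px,k,d,None,None)[:,0] if 0 else cv2.undistortPointsIter(px,k,d,None,None,(3,50,1e-9))[:,0]
    R=cv2.Rodrigues(c["rvec"])[0]; o=-R.T@c["tvec"]
    v=np.c_[n,np.ones(len(n))]@R; return o+v*((z-o[2])/v[:,2])[:,None]
def proj(c,p):
    k,d=K(c); return cv2.projectPoints(np.array(p,float).reshape(-1,3),c["rvec"],c["tvec"],k,d)[0][:,0]
E
python3 - <<'E'
from h import *
a=cams.get_image("top"); b=cams.get_image("scene")
t=cv2.resize(a["color"][170:270,350:490],None,fx=5,fy=5,interpolation=2)
s=cv2.resize(b["color"][175:275,180:320],None,fx=5,fy=5,interpolation=2)
cv2.imwrite("pics/topc.png",t[...,::-1]); cv2.imwrite("pics/scenec.png",s[...,::-1])
print(unproj(a,[[413,215]],176),unproj(a,[[387,197],[446,235]],163))
print(unproj(a,[[387,202],[441,217+14]],91))
print(unproj(a,[[393,185],[446,217],[419,250],[370,217]],14))
print(unproj(a,[[330,164]],45),unproj(a,[[439,154]],70),unproj(a,[[472,278]],22))
E
```

```text
[[ 508.18104331 -112.64652409  176.        ]] [[ 548.93578771  -58.51065882  163.        ]
 [ 464.01863952 -185.76694029  163.        ]]
[[ 543.14579263  -64.5566128    91.        ]
 [ 473.88169895 -188.75980766   91.        ]]
[[ 590.63018809  -87.08793872   14.        ]
 [ 509.26712717 -216.89573621   14.        ]
 [ 429.15108588 -147.83322673   14.        ]
 [ 512.21447536  -28.58097326   14.        ]]
[[640.96969524  67.60698051  45.        ]] [[ 657.63547003 -193.61622528   70.        ]] [[ 358.17707072 -276.41885292   22.        ]]
```

View pics/topc.png

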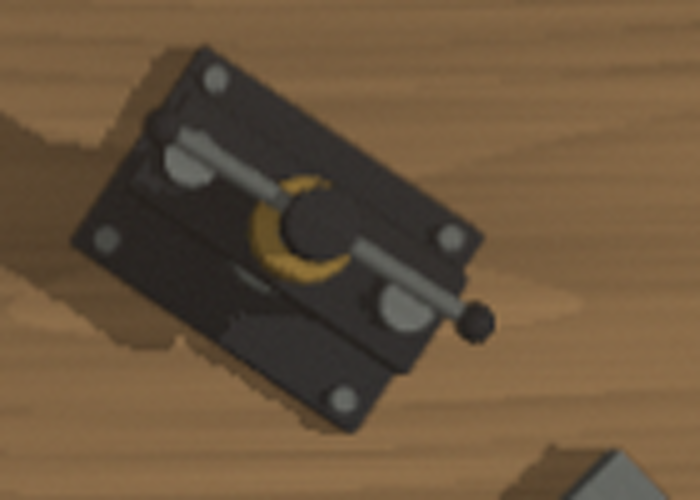

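View pics/scenec.png

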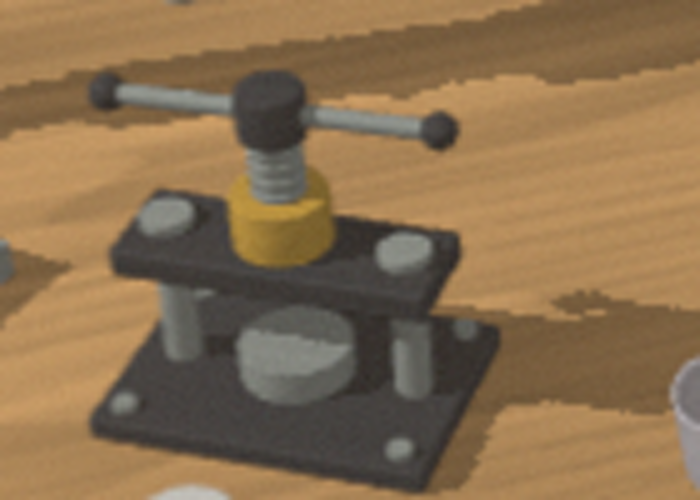

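The crops show, in top-image pixels, the balls at (383,195) and (445,234), the head at (414.6,214.8) and the column caps at (387.6,202.4) and (431.4,231). In the scene view the balls are at (201,193) and (267.6,201).

```bash
python3 - <<'E'
from h import *
a=cams.get_image("top"); b=cams.get_image("scene")
B=unproj(a,[[383,194.8],[444.8,234]],162);print(B,np.linalg.norm(B[0]-B[1]),B.mean(0))
H=unproj(a,[[414.4,214.6]],175);print(H)
C=unproj(a,[[387.6,202.2],[431.2,231]],94);print(C,np.linalg.norm(C[0]-C[1]),C.mean(0))
v=C[0]-C[1];py=np.degrees(np.arctan2(v[1],v[0])); w=B[0]-B[1]; print("press y dir",py,"press x",py-90,"bar",np.degrees(np.arctan2(w[1],w[0])))
S=unproj(b,[[201,193],[267.6,201]],162);print(S,np.linalg.norm(S[0]-S[1]),S.mean(0))
E
```

```text
[[ 553.9674543   -49.95691002  162.        ]
 [ 466.24950653 -183.37765339  162.        ]] 159.67320727675818 [ 510.10848041 -116.66728171  162.        ]
[[ 509.04139295 -115.83502755  175.        ]]
[[ 542.44674294  -65.67520648   94.        ]
 [ 474.23960332 -165.33529095   94.        ]] 120.76566702657783 [ 508.34317313 -115.50524871   94.        ]
press y dir 55.61234852390958 press x -34.38765147609042 bar 56.676936476901105
[[ 462.56256932 -178.20627807  162.        ]
 [ 551.0405912   -43.36726475  162.        ]] 161.27591224925646 [ 506.80158026 -110.78677141  162.        ]
```

Two cameras agree on the screw axis, about (508.5,-115). The bar lies at 56.7° and press x at -34.4°, so screw_turn ≈ 1.55, which is within the stated range. The column spacing (120.8) and bar length (159.7) match too. Plan: push the bar at radius 50 with shut fingertips at constant yaw. I'll start at about (461,-130).

Request:
{"op": "move_arm", "data": {
  "targets": "-1 2.1 -2.1 0 0 0 0;-1 2.1 -2.1 0 0 0 0;-1 2.1 -2.1 0 0 0 0;-1 2.1 -2.1 0 0 0 0;-1 2.1 -2.1 0 0 0 0"
}}

```text
clock: 0.72
eef_pos: [225.9, -506.0, 231.3]
tool_rot: [3.142, -0.0, 0.227]
force: [0.7, -0.5, 0.6]
width: 26.0
gripper_force: 0.0
```

Request:
{"op": "move_arm", "data": {
  "targets": "-1 2.1 -2.1 0 0 0 0;-1 2.1 -2.1 0 0 0 0;-1 2.1 -2.1 0 0 0 0;-1 2.1 -2.1 0 0 0 0;-1 2.1 -2.1 0 0 0 0"
}}

```text
clock: 1.13
eef_pos: [304.6, -380.0, 231.5]
tool_rot: [3.141, -0.0, 0.228]
force: [1.0, -0.2, 0.4]
width: -0.1
gripper_force: 0.0
```

Request:
{"op": "move_arm", "data": {
  "targets": "-1 2.1 -2.1 0 0 0 0;-1 2.1 -2.1 0 0 0 0;-1 2.1 -2.1 0 0 0 0;-1 2.1 -2.1 0 0 0 0;-1 2.1 -2.1 0 0 0 0"
}}

```text
clock: 1.55
eef_pos: [383.2, -254.0, 231.5]
tool_rot: [3.141, -0.0, 0.228]
force: [0.9, -0.2, 0.3]
width: 0.2
gripper_force: 0.0
```

Request:
{"op": "move_arm", "data": {
  "targets": "-1 2.1 -2.1 0 0 0 0;-1 2.1 -2.1 0 0 0 0;-1 2.1 -2.1 0 0 0 0;-1 2.1 -2.1 0 0 0 0;-1 2.1 -2.1 0 0 0 0"
}}

```text
clock: 1.97
eef_pos: [461.8, -127.9, 231.5]
tool_rot: [3.141, -0.0, 0.228]
force: [0.5, -0.5, 0.3]
width: 0.3
gripper_force: 0.0
```

Request:
{"op": "move_arm", "data": {
  "targets": "-1 0 0 2.3 0 0 0;-1 0 0 2.4 0 0 0;-1 0 0 2.4 0 0 0;-1 0 0 2.3 0 0 0;-1 0 0 0 0 0 0"
}}

```text
clock: 2.38
eef_pos: [458.6, -128.5, 134.1]
tool_rot: [-3.139, 0.006, 0.228]
force: [-0.9, 0.2, -0.4]
width: -0.0
gripper_force: 0.0
```

```bash
cat >> h.py <<'E'
A=np.array([508.5,-115.]); 
def arc(a0,a1,step,r=50,yaw=.228):
    a=np.radians(np.arange(a0,a1+np.sign(step)*.1,step)); p=A+r*np.c_[np.cos(a),np.sin(a)]; d=np.diff(p,axis=0)/10
    c,s=np.cos(yaw),np.sin(yaw); t=np.c_[d[:,0]*c+d[:,1]*s, d[:,0]*s-d[:,1]*c]
    for i in range(0,len(t),5): print(int(round(a0+i*step)),";".join(f"-1 {x:.2f} {y:.2f} 0 0 0 0" for x,y in t[i:i+5]))
E
python3 - <<'E'
from h import *
s=read_state();print(s["eef_pos"],s["qpos"],s["force"])
for n in("scene","wrist","top"):
    c=cams.get_image(n); cv2.imwrite(f"pics/{n}1.png",c["color"][...,::-1]); 
w=cv2.imread("pics/wrist1.png");t=cv2.imread("pics/top1.png")
cv2.imwrite("pics/m1.png",np.hstack([cv2.resize(w,(480,300)),cv2.resize(t[150:270,350:480],(320,300))]))
arc(-164,26,10)
E
```

```text
[ 458.55531346 -128.48889611  134.14577268] [ 0.23171064  0.54056151 -0.02492018  2.0798307   0.02525344  0.52851368
 -1.15422241] [-0.89909198  0.17710799 -0.41787335]
-164 -1 0.12 0.86 0 0 0 0;-1 0.27 0.83 0 0 0 0;-1 0.41 0.77 0 0 0 0;-1 0.54 0.69 0 0 0 0;-1 0.65 0.58 0 0 0 0
-114 -1 0.74 0.46 0 0 0 0;-1 0.81 0.33 0 0 0 0;-1 0.85 0.18 0 0 0 0;-1 0.87 0.03 0 0 0 0;-1 0.86 -0.12 0 0 0 0
-64 -1 0.83 -0.27 0 0 0 0;-1 0.77 -0.41 0 0 0 0;-1 0.69 -0.54 0 0 0 0;-1 0.58 -0.65 0 0 0 0;-1 0.46 -0.74 0 0 0 0
-14 -1 0.33 -0.81 0 0 0 0;-1 0.18 -0.85 0 0 0 0;-1 0.03 -0.87 0 0 0 0;-1 -0.12 -0.86 0 0 0 0
```

View pics/m1.png

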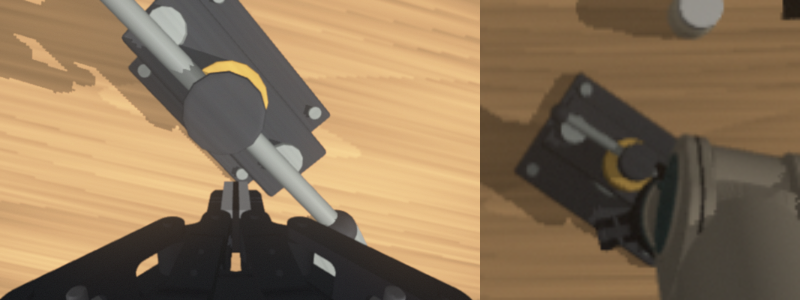

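The wrist view shows the shut fingertips clear of the bar, on the side I wanted, with the head at (225,110) in the shrunk panel. Pushing now.

Request:
{"op": "move_arm", "data": {
  "targets": "-1 0.12 0.86 0 0 0 0;-1 0.27 0.83 0 0 0 0;-1 0.41 0.77 0 0 0 0;-1 0.54 0.69 0 0 0 0;-1 0.65 0.58 0 0 0 0"
}}

```text
clock: 2.95
eef_pos: [488.6, -161.5, 137.5]
tool_rot: [-3.141, 0.002, 0.227]
force: [-2.6, 3.3, 0.1]
width: 0.0
gripper_force: 1.8
```

```bash
cat > snap.py <<'E'
import sys
from h import *
import pickle
d={n:cams.get_image(n) for n in("wrist","scene")}; d["s"]=read_state()
pickle.dump(d,open(f"pics/{sys.argv[1]}.pkl","wb")); s=d["s"]; e=s["eef_pos"][:2]-A
print(s["clock"],s["eef_pos"],s["force"],"r",np.hypot(*e),"ang",np.degrees(np.arctan2(e[1],e[0])))
E
python3 snap.py a
```

```text
3.05 [ 491.06211314 -162.67098972  137.52594687] [-1.01934704 -0.8291973  -1.18012577] r 50.760251767745004 ang -110.09234880619691
```

Request:
{"op": "move_arm", "data": {
  "targets": "-1 0.74 0.46 0 0 0 0;-1 0.81 0.33 0 0 0 0;-1 0 0 0 0 0 0"
}}

```text
clock: 3.3
eef_pos: [508.3, -165.8, 137.4]
tool_rot: [3.14, -0.003, 0.228]
force: [-0.4, 0.1, -0.2]
width: 0.1
gripper_force: 0.2
```

```bash
python3 snap.py b
```

```text
3.4 [ 507.50363358 -165.80026561  137.52845959] [ 0.15247002 -0.72820498  0.10298806] r 50.810035737931216 ang -91.12362152514221
```

Request:
{"op": "move_arm", "data": {
  "targets": "-1 0.85 0.18 0 0 0 0;-1 0.87 0.03 0 0 0 0;-1 0 0 0 0 0 0"
}}

```text
clock: 3.65
eef_pos: [524.4, -163.0, 137.3]
tool_rot: [3.141, -0.001, 0.229]
force: [-0.7, 0.1, -0.3]
width: 0.3
gripper_force: 0.3
```

```bash
python3 snap.py c; python3 - <<'E'
from h import *
import pickle
ws=[];ss=[]
ss.append(cv2.imread("pics/scene1.png"));ws.append(cv2.imread("pics/wrist1.png"))
for k in "abc":
    d=pickle.load(open(f"pics/{k}.pkl","rb")); ws.append(d["wrist"]["color"][...,::-1]); ss.append(d["scene"]["color"][...,::-1])
W=[cv2.resize(w[:320],(400,200)) for w in ws]
S=np.hstack([cv2.resize(s[180:230,195:275],(200,125),interpolation=2) for s in ss])
cv2.imwrite("pics/m2.png",np.vstack([np.hstack(W[:2]),np.hstack(W[2:]),S]))
E
```

```text
3.75 [ 524.1705694  -163.55418634  137.47206688] [ 0.11024914 -0.27928758 -0.54332266] r 51.020346497322926 ang -72.11282952915984
```

View pics/m2.png

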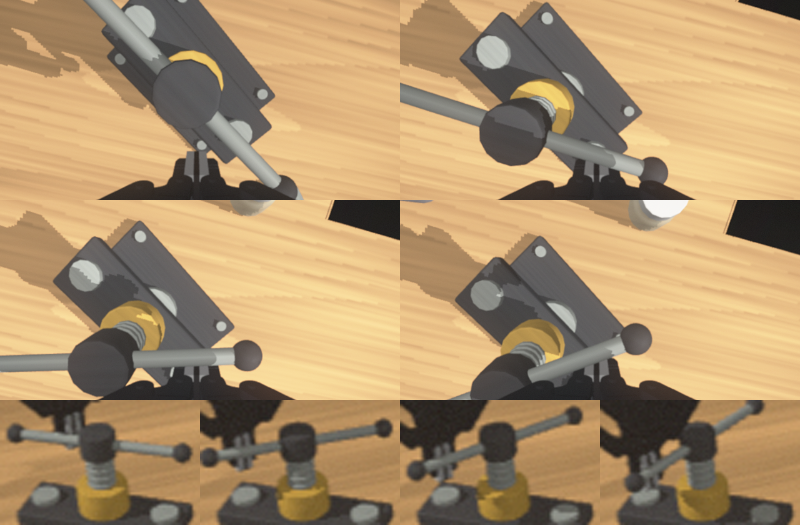

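The montage shows the bar following the finger, and the head still looks high in the scene crops. Next I'll measure head height along the axis column in the scene images.

```bash
cat > depth.py <<'E'
from h import *
import pickle,sys
ref=cv2.imread("pics/scene1.png")[...,::-1]
def depth(im,c):
    # match head top edge region (narrow column around axis) against start picture, subpixel, relative to boss
    q=proj(c,[[*A,175],[*A,165],[*A,157],[*A,149]])
    x=int(round(q[0][0])); up=lambda i:cv2.resize(i[165:230,x-6:x+7],None,fx=8,fy=8,interpolation=cv2.INTER_CUBIC)
    g=lambda i:i[...,:3].max(2).astype(float).mean(1)
    return q,g(im[165:230,x-3:x+4])
if __name__=="__main__":
    c=cams.get_image("scene"); L=[]
    for k in sys.argv[1:]:
        d=pickle.load(open(f"pics/{k}.pkl","rb")); q,p=depth(d["scene"]["color"],d["scene"]); L.append(p)
    q,p=depth(ref,c); L=[p]+L; print(q)
    for i in range(20,58): print(165+i,*["%4d"%l[i] for l in L])
E
python3 depth.py a b c
```

```text
[[231.6233433  192.80059312]
 [232.03588617 196.54482051]
 [232.36336815 199.51379741]
 [232.68860227 202.4595659 ]]
185  173  175  177  120
186  174  177  178  132
187  182  185  185  146
188  183  177  171  132
189  117  100   96   78
190   75   59   57   67
191   70   53   53   58
192   72   54   56   55
193   73   57   54   54
194   72   69   55   56
195   74   74   55   55
196   69   66   55   52
197   62   61   53   53
198   62   60   53   57
199   61   58   54   67
200   62   56   54   67
201   60   55   53   62
202   61   54   51   54
203   61   54   53   54
204   69   60   64   72
205  102   93   97  104
206  114   96   96  106
207  115   95   96  103
208  131  100  100  106
209  124  105   96  108
210  122  104  101  108
211  136  122  107  114
212  128  104   93  113
213  129  101   96  117
214  146  120  100  123
215  150  120  109  130
216  187  170  132  130
217  189  188  167  128
218  184  185  171  123
219  156  157  141  117
220  154  154  140  117
221  156  155  142  121
222  157  157  148  131
```

No drop yet: the head's lower edge stays at row 204.5, and a drop would shift it about 3 px. Continuing in small steps.

```bash
cat >> snap.py <<'E'
from depth import depth
p=depth(d["scene"]["color"],d["scene"])[1]; print("head edge", [int(v) for v in p[20:28]], [int(v) for v in p[36:48]])
E
```

Request:
{"op": "move_arm", "data": {
  "targets": "-1 0.86 -0.12 0 0 0 0;-1 0.83 -0.27 0 0 0 0;-1 0 0 0 0 0 0"
}}

```text
clock: 4.05
eef_pos: [539.8, -155.3, 137.3]
tool_rot: [3.141, -0.001, 0.229]
force: [-1.4, -0.1, 1.6]
width: -0.5
gripper_force: 0.9
```

```bash
python3 snap.py d
```

```text
4.15 [ 539.64256422 -155.74543546  137.50488544] [-0.91756449 -0.05278643  0.78909711] r 51.284011321022305 ang -52.60858558453387
head edge [42, 43, 44, 44, 43, 43, 45, 48] [84, 77, 73, 72, 100, 107, 118, 137, 123, 128, 141, 123]
```

Request:
{"op": "move_arm", "data": {
  "targets": "-1 0.77 -0.41 0 0 0 0;-1 0.69 -0.54 0 0 0 0;-1 0 0 0 0 0 0"
}}

```text
clock: 4.4
eef_pos: [552.3, -141.7, 137.4]
tool_rot: [-3.141, -0.002, 0.229]
force: [-0.7, -0.2, 1.2]
width: -0.0
gripper_force: 0.3
```

```bash
python3 snap.py e
```

```text
4.5 [ 551.93666739 -142.07699149  137.51832255] [-1.03638488 -0.77371518 -0.2517302 ] r 51.18503240343823 ang -31.938057969640692
head edge [44, 43, 44, 44, 44, 45, 44, 44] [64, 88, 94, 94, 97, 79, 77, 78, 77, 79, 79, 81]
```

```bash
cat > mont.py <<'E'
from h import *
import pickle,sys
R=[]
for k in sys.argv[2:]:
    d=pickle.load(open(f"pics/{k}.pkl","rb"))
    R.append(np.hstack([cv2.resize(d["wrist"]["color"],(400,250)),cv2.resize(d["scene"]["color"][170:240,180:292],(400,250),interpolation=2)]))
cv2.imwrite(sys.argv[1],np.vstack(R)[...,::-1])
E
python3 mont.py pics/m3.png d e
```

```text
(no output)
```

View pics/m3.png

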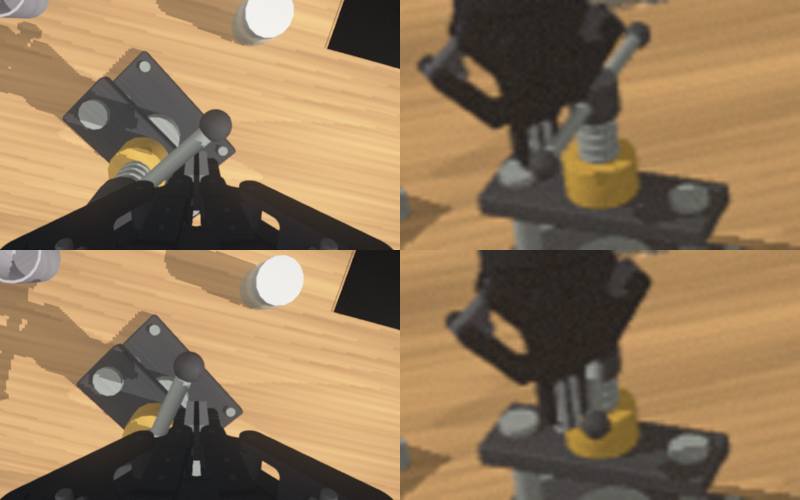

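The head is still high at θ≈-0.4, with the ball at panel (595,424). I'll push about 30° more, past the -0.75 limit on the drop.

Request:
{"op": "move_arm", "data": {
  "targets": "-1 0.58 -0.65 0 0 0 0;-1 0.46 -0.74 0 0 0 0;-1 0 0 0 0 0 0"
}}

```text
clock: 4.75
eef_pos: [558.2, -125.8, 137.4]
tool_rot: [-3.141, -0.001, 0.229]
force: [0.5, -0.2, 0.1]
width: -0.2
gripper_force: 0.2
```

```bash
python3 snap.py f
```

```text
4.85 [ 558.45529619 -126.42200801  137.4677876 ] [ 0.09800077 -1.0807852   0.63631787] r 51.24445222720002 ang -12.878984985041788
head edge [44, 43, 45, 43, 43, 46, 44, 44] [44, 44, 44, 43, 52, 57, 68, 75, 74, 73, 72, 73]
```

Request:
{"op": "move_arm", "data": {
  "targets": "-1 0.33 -0.81 0 0 0 0;-1 0 0 0 0 0 0"
}}

```text
clock: 5.02
eef_pos: [559.2, -117.7, 137.4]
tool_rot: [-3.141, -0.0, 0.228]
force: [-0.2, -0.5, 0.2]
width: 0.3
gripper_force: 0.3
```

```bash
python3 snap.py g; python3 - <<'E'
from h import *
arc(-4,-170,-10,53)
E
python3 mont.py pics/m4.png f g
```

```text
5.1167 [ 559.48108357 -117.90266417  137.39579531] [ 0.09551501  0.17592714 -0.32799941] r 51.063649903583354 ang -3.2586801344022134
head edge [45, 44, 42, 44, 45, 45, 44, 43] [44, 45, 43, 43, 43, 50, 64, 65, 69, 72, 75, 73]
-4 -1 -0.35 0.86 0 0 0 0;-1 -0.49 0.78 0 0 0 0;-1 -0.62 0.69 0 0 0 0;-1 -0.73 0.57 0 0 0 0;-1 -0.82 0.43 0 0 0 0
-54 -1 -0.88 0.28 0 0 0 0;-1 -0.92 0.13 0 0 0 0;-1 -0.92 -0.03 0 0 0 0;-1 -0.90 -0.19 0 0 0 0;-1 -0.86 -0.35 0 0 0 0
-104 -1 -0.78 -0.49 0 0 0 0;-1 -0.69 -0.62 0 0 0 0;-1 -0.57 -0.73 0 0 0 0;-1 -0.43 -0.82 0 0 0 0;-1 -0.28 -0.88 0 0 0 0
-154 -1 -0.13 -0.92 0 0 0 0
```

View pics/m4.png

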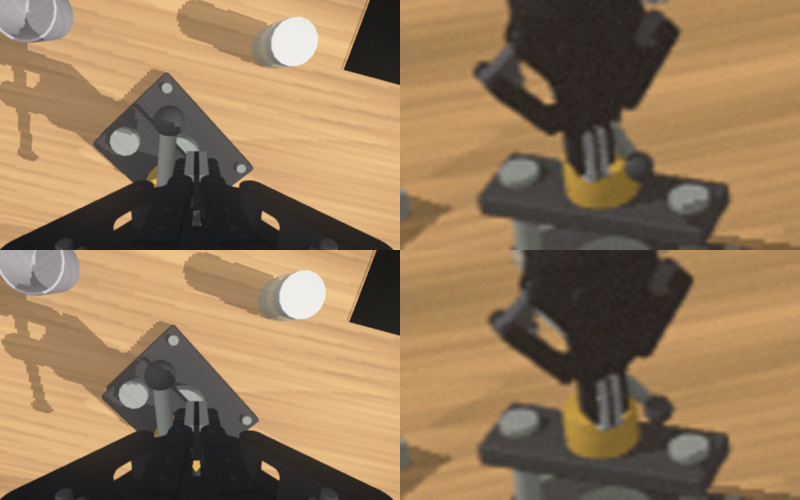

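The ball is at panel (640,165) in f, (656,158) in g and (595,174) in e. Solving each for bar angle and height.

```bash
cat > fit.py <<'E'
from h import *
from scipy.optimize import least_squares
import pickle
c=pickle.load(open("pics/g.pkl","rb"))["scene"]
def bz(px,b0):
    g=lambda v: proj(c,[[A[0]+80*np.cos(v[0]),A[1]+80*np.sin(v[0]),v[1]]])[0]-px
    v=least_squares(g,[np.radians(b0),160],x_scale=[.1,10]).x; return np.degrees(v[0]),v[1],"turn",np.radians(-34.4)-v[0]
E
python3 - <<'E'
from fit import *
P=lambda x,y:np.array([180+(x-400)*.28-.3,170+y*.28-.3])
print("c",bz(np.array([195+34*.4,180+82*.4]),-50))  # panel c: (634,482)
print("d",bz(P(543,163),-30)); print("e",bz(P(595,174),-10)); print("f",bz(P(640,165),10)); print("g",bz(P(656,158),18))
E
```

```text
c (np.float64(-51.09126056322193), np.float64(166.86188362256723), 'turn', np.float64(0.2913174531365058))
d (np.float64(-31.391288295117732), np.float64(166.72618015368184), 'turn', np.float64(-0.05251192549348749))
e (np.float64(-9.48779632366538), np.float64(158.58246120682892), 'turn', np.float64(-0.43479997807947485))
f (np.float64(10.476553702503793), np.float64(158.23676463510964), 'turn', np.float64(-0.783243619056743))
g (np.float64(18.416303488189552), np.float64(159.02592912685753), 'turn', np.float64(-0.9218183946014736))
```

Clean result: ball height goes from 166.7 to 158.6 mm between θ=-0.05 and -0.43, so it has dropped, with θd≈-0.24. The target is θ≈6.04, where the bar lies at -20.5°. Next is a clockwise arc against the other arm, with the tool lowered to z≈131.

```bash
python3 - <<'E'
from h import *
arc(-3.3,-503.3,-10,51)
E
```

```text
-3 -1 -0.32 0.83 0 0 0 0;-1 -0.46 0.76 0 0 0 0;-1 -0.59 0.67 0 0 0 0;-1 -0.69 0.56 0 0 0 0;-1 -0.78 0.43 0 0 0 0
-53 -1 -0.84 0.28 0 0 0 0;-1 -0.88 0.13 0 0 0 0;-1 -0.89 -0.02 0 0 0 0;-1 -0.87 -0.18 0 0 0 0;-1 -0.83 -0.32 0 0 0 0
-103 -1 -0.76 -0.46 0 0 0 0;-1 -0.67 -0.59 0 0 0 0;-1 -0.56 -0.69 0 0 0 0;-1 -0.43 -0.78 0 0 0 0;-1 -0.28 -0.84 0 0 0 0
-153 -1 -0.13 -0.88 0 0 0 0;-1 0.02 -0.89 0 0 0 0;-1 0.18 -0.87 0 0 0 0;-1 0.32 -0.83 0 0 0 0;-1 0.46 -0.76 0 0 0 0
-203 -1 0.59 -0.67 0 0 0 0;-1 0.69 -0.56 0 0 0 0;-1 0.78 -0.43 0 0 0 0;-1 0.84 -0.28 0 0 0 0;-1 0.88 -0.13 0 0 0 0
-253 -1 0.89 0.02 0 0 0 0;-1 0.87 0.18 0 0 0 0;-1 0.83 0.32 0 0 0 0;-1 0.76 0.46 0 0 0 0;-1 0.67 0.59 0 0 0 0
-303 -1 0.56 0.69 0 0 0 0;-1 0.43 0.78 0 0 0 0;-1 0.28 0.84 0 0 0 0;-1 0.13 0.88 0 0 0 0;-1 -0.02 0.89 0 0 0 0
-353 -1 -0.18 0.87 0 0 0 0;-1 -0.32 0.83 0 0 0 0;-1 -0.46 0.76 0 0 0 0;-1 -0.59 0.67 0 0 0 0;-1 -0.69 0.56 0 0 0 0
-403 -1 -0.78 0.43 0 0 0 0;-1 -0.84 0.28 0 0 0 0;-1 -0.88 0.13 0 0 0 0;-1 -0.89 -0.02 0 0 0 0;-1 -0.87 -0.18 0 0 0 0
-453 -1 -0.83 -0.32 0 0 0 0;-1 -0.76 -0.46 0 0 0 0;-1 -0.67 -0.59 0 0 0 0;-1 -0.56 -0.69 0 0 0 0;-1 -0.43 -0.78 0 0 0 0
```

First half, then a check.

Request:
{"op": "move_arm", "data": {
  "targets": "-1 -0.32 0.83 0.1 0 0 0;-1 -0.46 0.76 0.1 0 0 0;-1 -0.59 0.67 0.2 0 0 0;-1 -0.69 0.56 0.1 0 0 0;-1 -0.78 0.43 0.1 0 0 0"
}}

```text
clock: 5.53
eef_pos: [537.9, -158.4, 131.1]
tool_rot: [3.141, 0.0, 0.226]
force: [0.2, -0.1, -1.0]
width: 0.2
gripper_force: 0.0
```

Request:
{"op": "move_arm", "data": {
  "targets": "-1 -0.84 0.28 0 0 0 0;-1 -0.88 0.13 0 0 0 0;-1 -0.89 -0.02 0 0 0 0;-1 -0.87 -0.18 0 0 0 0;-1 -0.83 -0.32 0 0 0 0"
}}

```text
clock: 5.95
eef_pos: [495.5, -165.5, 131.4]
tool_rot: [-3.142, -0.0, 0.227]
force: [0.2, 0.1, -0.8]
width: -0.1
gripper_force: 0.0
```

Request:
{"op": "move_arm", "data": {
  "targets": "-1 -0.76 -0.46 0 0 0 0;-1 -0.67 -0.59 0 0 0 0;-1 -0.56 -0.69 0 0 0 0;-1 -0.43 -0.78 0 0 0 0;-1 -0.28 -0.84 0 0 0 0"
}}

```text
clock: 6.37
eef_pos: [463.1, -138.7, 131.6]
tool_rot: [3.14, -0.002, 0.228]
force: [3.9, -2.2, -1.6]
width: 0.1
gripper_force: 1.8
```

Request:
{"op": "move_arm", "data": {
  "targets": "-1 -0.13 -0.88 0 0 0 0;-1 0.02 -0.89 0 0 0 0;-1 0.18 -0.87 0 0 0 0;-1 0.32 -0.83 0 0 0 0;-1 0.46 -0.76 0 0 0 0"
}}

```text
clock: 6.78
eef_pos: [460.6, -94.8, 131.2]
tool_rot: [-3.141, 0.002, 0.228]
force: [0.0, -3.7, 0.0]
width: -0.4
gripper_force: 1.5
```

```bash
python3 snap.py i; python3 mont.py pics/m5.png g i
```

```text
6.8833 [461.37287449 -92.96624482 131.10121644] [-0.15022237  0.12151788  0.07538068] r 52.02357471487602 ang 154.94209135372668
head edge [71, 94, 98, 103, 103, 101, 111, 90] [74, 89, 85, 79, 71, 67, 85, 117, 117, 130, 132, 126]
```

View pics/m5.png

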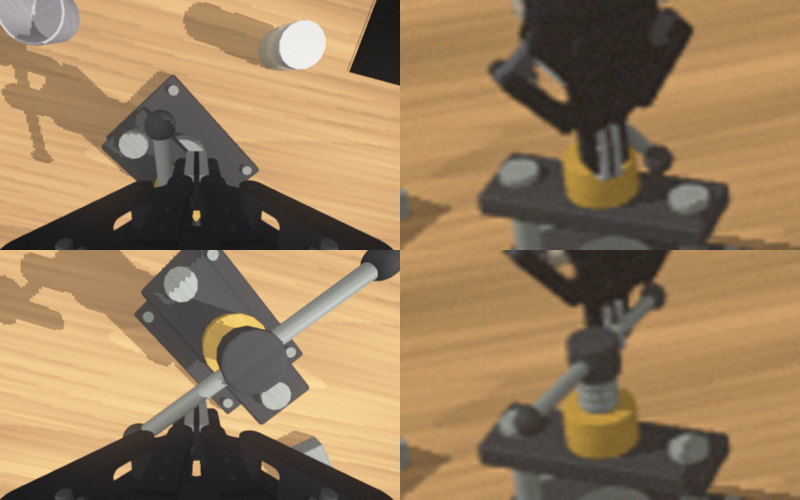

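Going well: the bar is being pushed clockwise, with bar_end at panel (521,168) and the other ball at (655,44). Next come the remaining 30 rows of the arc.

Request:
{"op": "move_arm", "data": {
  "targets": "-1 0.59 -0.67 0 0 0 0;-1 0.69 -0.56 0 0 0 0;-1 0.78 -0.43 0 0 0 0;-1 0.84 -0.28 0 0 0 0;-1 0.88 -0.13 0 0 0 0"
}}

```text
clock: 7.3
eef_pos: [492.8, -66.4, 130.9]
tool_rot: [-3.141, 0.003, 0.228]
force: [-4.0, -3.3, 0.4]
width: 0.1
gripper_force: 2.2
```

Request:
{"op": "move_arm", "data": {
  "targets": "-1 0.89 0.02 0 0 0 0;-1 0.87 0.18 0 0 0 0;-1 0.83 0.32 0 0 0 0;-1 0.76 0.46 0 0 0 0;-1 0.67 0.59 0 0 0 0"
}}

```text
clock: 7.72
eef_pos: [534.7, -70.9, 130.5]
tool_rot: [-3.138, 0.005, 0.229]
force: [-5.7, 1.3, 0.5]
width: 0.1
gripper_force: 2.1
```

Request:
{"op": "move_arm", "data": {
  "targets": "-1 0.56 0.69 0 0 0 0;-1 0.43 0.78 0 0 0 0;-1 0.28 0.84 0 0 0 0;-1 0.13 0.88 0 0 0 0;-1 -0.02 0.89 0 0 0 0"
}}

```text
clock: 8.13
eef_pos: [560.0, -107.8, 131.1]
tool_rot: [-3.139, -0.001, 0.23]
force: [-2.3, 5.0, -0.4]
width: -0.0
gripper_force: 1.9
```

Request:
{"op": "move_arm", "data": {
  "targets": "-1 -0.18 0.87 0 0 0 0;-1 -0.32 0.83 0 0 0 0;-1 -0.46 0.76 0 0 0 0;-1 -0.59 0.67 0 0 0 0;-1 -0.69 0.56 0 0 0 0"
}}

```text
clock: 8.55
eef_pos: [546.1, -152.0, 131.7]
tool_rot: [3.14, -0.002, 0.227]
force: [1.7, 3.8, 0.1]
width: -0.1
gripper_force: 1.5
```

Request:
{"op": "move_arm", "data": {
  "targets": "-1 -0.78 0.43 0 0 0 0;-1 -0.84 0.28 0 0 0 0;-1 -0.88 0.13 0 0 0 0;-1 -0.89 -0.02 0 0 0 0;-1 -0.87 -0.18 0 0 0 0"
}}

```text
clock: 8.97
eef_pos: [505.5, -167.7, 131.8]
tool_rot: [3.14, -0.002, 0.227]
force: [4.4, 0.5, -0.3]
width: -0.3
gripper_force: 2.0
```

Request:
{"op": "move_arm", "data": {
  "targets": "-1 -0.83 -0.32 0 0 0 0;-1 -0.76 -0.46 0 0 0 0;-1 -0.67 -0.59 0 0 0 0;-1 -0.56 -0.69 0 0 0 0;-1 -0.43 -0.78 0 0 0 0"
}}

```text
clock: 9.38
eef_pos: [466.0, -146.6, 131.4]
tool_rot: [3.141, 0.001, 0.227]
force: [3.2, -2.0, 0.1]
width: -0.2
gripper_force: 1.5
```

```bash
python3 snap.py j; python3 mont.py pics/m6.png i j; python3 -c "
from fit import *
print(bz(np.array([180+121*.28-.3,170+168*.28-.3]),-50), bz(np.array([180+255*.28-.3,170+44*.28-.3]),130))
arc(-141,-181,-10,51)"
```

```text
9.4833 [ 464.17774778 -144.65762183  130.93875655] [ 0.15210146  0.72439815 -0.45052548] r 53.329509414023285 ang -146.21208824547767
head edge [176, 177, 184, 185, 177, 176, 184, 188] [68, 62, 63, 63, 64, 62, 60, 64, 82, 123, 123, 130]
(np.float64(-42.368143467608405), np.float64(160.21474358263907), 'turn', np.float64(0.1390703387810448)) (np.float64(133.15082604234428), np.float64(161.35416084013679), 'turn', np.float64(-2.9243135788751675))
-141 -1 -0.32 -0.83 0 0 0 0;-1 -0.17 -0.87 0 0 0 0;-1 -0.01 -0.89 0 0 0 0;-1 0.14 -0.88 0 0 0 0
```

View pics/m6.png

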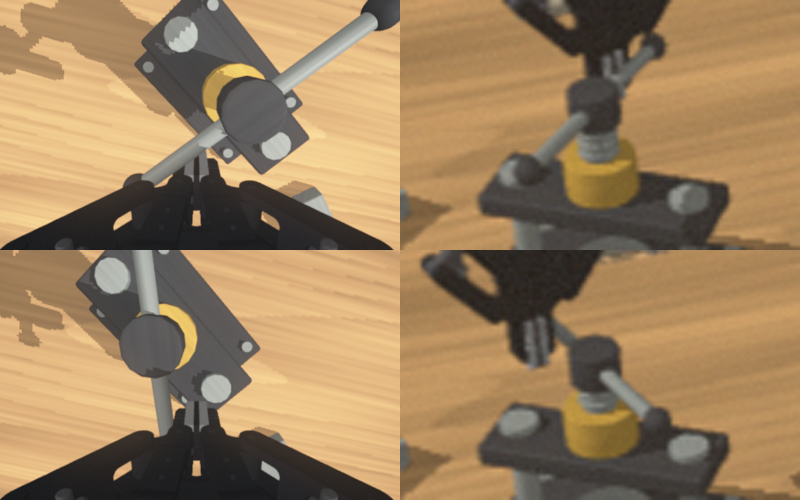

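The montage shows bar_end at panel (657,168) and the head clearly lower. The lower edge is at row ~209, against 205 at the start. I'll fit that, then push 30° more.

```bash
python3 -c "
from fit import *
print(bz(np.array([180+257*.28-.3,170+168*.28-.3]),10))"
```

```text
(np.float64(18.479899054205706), np.float64(151.61609653992906), 'turn', np.float64(-0.922928346618125))
```

Request:
{"op": "move_arm", "data": {
  "targets": "-1 -0.32 -0.83 0 0 0 0;-1 -0.17 -0.87 0 0 0 0;-1 -0.01 -0.89 0 0 0 0;-1 0 0 0 0 0 0"
}}

```text
clock: 9.82
eef_pos: [455.1, -119.8, 131.1]
tool_rot: [-3.139, 0.002, 0.23]
force: [-0.1, 0.3, -0.4]
width: -0.0
gripper_force: 0.1
```

```bash
python3 snap.py k
```

```text
9.9167 [ 455.41546689 -120.87831278  131.04661037] [-0.03433549  0.32598113 -0.07440288] r 53.409008760099674 ang -173.68109910900884
head edge [84, 81, 87, 87, 87, 80, 80, 80] [71, 63, 64, 75, 97, 104, 102, 105, 113, 135, 139, 138]
```

Turn was ≈5.36 in j and is now ≈5.84, so depth is ≈16 mm. On target, so now re-grip: back off, rise, open half, shift over the bar and turn the yaw along it (about -10°), then lower and close.

Request:
{"op": "move_arm", "data": {
  "targets": "-1 -0.2 0.8 0 0 0 0;-1 0 0 -1.5 0 0 0;0 0 0 -2.0 0 0 0;0 0 0 -2.0 0 0 0;0 0 0 0 0 0 0"
}}

```text
clock: 10.33
eef_pos: [458.1, -131.8, 189.1]
tool_rot: [3.139, -0.004, 0.227]
force: [0.5, 0.3, -0.8]
width: 36.0
gripper_force: 0.0
```

Request:
{"op": "move_arm", "data": {
  "targets": "0 0.45 -1.0 0 0 0 0;0 0.4 -1.0 0 0 0 0;0 0 0 0 0 0 6;0 0 0 0 0 0 6;0 0 0 0 0 0 6"
}}

```text
clock: 10.75
eef_pos: [459.5, -107.4, 185.1]
tool_rot: [-3.141, 0.003, -0.09]
force: [-0.0, -0.2, -0.6]
width: 43.0
gripper_force: 0.0
```

Request:
{"op": "move_arm", "data": {
  "targets": "0 0 0 0 0 0 5;0 0 0 0 0 0 0;0 0 0 0 0 0 0"
}}

```text
clock: 11.0
eef_pos: [459.6, -107.9, 185.4]
tool_rot: [-3.142, 0.002, -0.17]
force: [0.2, 0.8, 0.0]
width: 42.8
gripper_force: 0.0
```

```bash
python3 snap.py l; python3 - <<'E'
from h import *
import pickle
d=pickle.load(open("pics/l.pkl","rb")); s=d["s"]; print(s["tool_rot"],s["width"],s["force"])
# bar direction from the wrist picture: long straight edges
w=d["wrist"]; g=cv2.cvtColor(w["color"],cv2.COLOR_RGB2GRAY)
L=cv2.HoughLinesP(cv2.Canny(g,40,120),1,np.pi/360,40,minLineLength=60,maxLineGap=6)[:,0]
for l in L:
    P=unproj(w,[l[:2],l[2:]],151); v=P[1]-P[0]; n=np.array([-v[1],v[0]])/np.hypot(v[0],v[1]); off=n@(A-P[0][:2])
    if abs(off)<25: print(l,P[:,:2].round(0).tolist(),"ang",np.degrees(np.arctan2(v[1],v[0])).round(1),"axis offset",off.round(1))
E
```

```text
11.1 [ 459.86754954 -108.38212952  185.74710794] [ 0.07521252  0.19440872 -0.14606844] r 49.08066266484001 ang 172.25082768345348
head edge [136, 142, 157, 165, 159, 154, 159, 163] [72, 65, 62, 75, 97, 104, 102, 105, 114, 136, 140, 138]
[-3.14139051e+00  1.32183587e-03 -1.70624346e-01] 42.52727589646626 [ 0.07521252  0.19440872 -0.14606844]
[  1 389 141 295] [[389.0, 105.0], [439.0, -5.0]] ang -65.5 axis offset 17.5
[490 296 639 396] [[405.0, -200.0], [313.0, -294.0]] ang -134.1 axis offset 15.2
[297 104 303   0] [[527.0, -111.0], [571.0, -122.0]] ang -13.9 axis offset -7.8
[  0 389 138 296] [[389.0, 106.0], [439.0, -3.0]] ang -65.5 axis offset 16.9
[250 349 265 288] [[394.0, -58.0], [432.0, -76.0]] ang -24.3 axis offset -4.3
[363 283 378 347] [[426.0, -130.0], [382.0, -133.0]] ang -175.8 axis offset -9.0
```

The wrist edges put the bar at -13.9°, so its centre is about 5 mm to +y of the tool. I'll nudge over, lower and close.

Request:
{"op": "move_arm", "data": {
  "targets": "0 0 -0.4 0 0 0 4;0 0 0 1.8 0 0 0;0 0 0 1.8 0 0 0;0 0 0 1.8 0 0 0;0 0 0 0 0 0 0"
}}

```text
clock: 11.52
eef_pos: [458.8, -104.5, 129.8]
tool_rot: [3.142, 0.006, -0.242]
force: [-0.0, -0.2, 0.1]
width: 42.9
gripper_force: 0.0
```

Request:
{"op": "move_arm", "data": {
  "targets": "-1 0 0 0 0 0 0;-1 0 0 0 0 0 0;-1 0 0 0 0 0 0;-1 0 0 0 0 0 0;-1 0 0 0 0 0 0"
}}

```text
clock: 11.93
eef_pos: [461.5, -103.1, 133.2]
tool_rot: [-3.139, -0.001, -0.24]
force: [1.0, 5.9, 0.1]
width: 7.8
gripper_force: 57.9
```

Request:
{"op": "move_arm", "data": {
  "targets": "-1 0 0 0 0 0 0;-1 0 0 0 0 0 0;-1 0 0 0 0 0 0;-1 0 0 0 0 0 0;-1 0 0 0 0 0 0"
}}

```text
clock: 12.35
eef_pos: [461.5, -103.1, 133.2]
tool_rot: [-3.139, -0.001, -0.24]
force: [-0.2, 5.3, -0.1]
width: 7.8
gripper_force: 57.9
```

```bash
python3 snap.py m; python3 depth.py g j m | sed -n '1p;30,50p'
```

```text
12.45 [ 461.50833813 -103.07892139  133.23124908] [ 0.46394974  5.62369556 -1.08907182] r 48.48018564882165 ang 165.76521552660137
head edge [97, 95, 83, 81, 83, 85, 97, 108] [71, 62, 63, 78, 94, 99, 98, 103, 112, 134, 141, 142]
[[231.6233433  192.80059312]
210  122   72  123  134
211  136   75  123  141
212  128   73  130  142
213  129   75  146  150
214  146   79  136  151
215  150   89  153  163
216  187  109  187  171
217  189  127  187  169
218  184  150  183  151
219  156  157  156  124
220  154  156  154  116
221  156  156  155  111
222  157  159  157  113
```

The bar is gripped at 58 N and still. Turn is ≈5.92 (one turn past the drop) and depth is ≈16 mm, so I'm handing in.

```bash
python3 -c "
from cell import order
print(order.finish_job())"
```

```text
the job is handed in; nothing more can be done
None
```

I backed the screw up until it dropped one thread and turned it forward about one turn, to a camera-estimated depth of about 16 mm. I handed the job in at about 12.5 s with the bar held still at about 58 N; no verdict came back.

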